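Tip the junction box onto its back in the ship's radio room

ROBOT

A 6-joint arm with a two-finger parallel gripper is mounted at the origin on the work surface. World frame = base frame: x ahead of the robot, y to its left, z up, the work surface at z = 0. Lengths are in m, angles in rad, forces in N, time in s.
With the tool pointing down it reaches from about 0.375 to 0.9 m from the base axis. Payload 3.1 kg.
Tool frame: the origin (TCP) lies between the finger pads; the fingertips stand 17 mm ahead of it and the grasp point (between the pads) lies 2 mm behind it; z points along the fingers, y is the line along which they close (so a half turn about z gives the same grasp; the last joint's range is limited). The gripper opens to 85 mm and grips with 20 to 120 N. Pads are 22 mm wide; open, the fingers measure 114 mm over their backs; the gripper's body (76 mm by 85 mm) begins 54 mm behind the grasp point. The pads swing forward as they close: fully open they stand 13 mm farther back than shut.
Start: joints at [-1.379, 0.527, 1.433, -0, 1.181, -0.178], TCP at [0.226, -0.582, 0.248] pointing down, gripper open.
Joint ranges: [-3.08, 3.08], [-0.75, 2.2], [0.22, 2.44], [-1.43, 4.57], [0, 2.65], [-2.85, 2.85]. Speed limits (rad/s): [2.79, 2.79, 3.14, 3.14, 3.14, 3.14].

INTERFACE

Orientations are given as a unit quaternion [x, y, z, w].
In Python, from station import sense, vision, order gives the robot as it stands.
- The arm moves only by the shell command python3 -m crank 'ROWS' [OPENING] [FORCE]. ROWS is JSON, a list of rows, each an object with "dp": the shift along the world's x, y, z in units of 30 mm (1.0 is 30 mm), a list of three; "angular": the turn, a rotation vector about the world's x, y, z in degrees, a list of three. In form: [{"dp": [dx, dy, dz], "angular": [ax, ay, az]}, ...]. A call has 1 to 20 rows; each row shifts and turns the commanded pose from where the row before left it; what a row does not reach is not made up. A row lasts 1/10 s, in which the tool goes at most 50 mm and 8.59 degrees, less where a joint would pass 70% of its speed; a pose out of reach is approached as far as the arm can. A call is refused whole if a number of a shift passes 1 or a number of a turn 8.59, either way. A call with a gripper value outside its range is refused whole. OPENING is the closure, from 0 (fully open) to 1 (shut), set as the call begins (- or left out, the last holds). The fingers move at their own pace and stop on an object; FORCE is the grip in N (left out, the last holds). Time passes only in rows, so rows that do not move let the fingers close. It gives the time, the measured TCP pose, the force, the opening and the grip force at its end, in the units of the state.
- sense(): the state, without advancing time (a new reading comes with each control period).
- vision.snapshot(name): name is "scene" or "top"; returns a dict with "image" (384x512x3 uint8, blue, green, red), "range_z" (384x512 float32, m along the optical axis (not along the pixel's ray), 0 where there is no reading), "mtx" (3x3 intrinsics, pixels), "pose" (4x4, takes a point from camera to world coordinates). Camera axes: x right, y down, z forward; pixel columns grow to the right and rows downward; lengths in m; the calibration is good to about 2 mm. A picture is of the moment at which its call begins.
- order.sign_off(): hands the job in; it is judged then, once.
The state is a dict: "t": time; "q": joint angles; "qd": joint speeds; "tau": joint torques, N m; "tcp_pos": TCP position; "tool_rot": TCP orientation; "force": force on the tool from outside, world axes, zero at the start; "ft_torque": the same for the moment, N m; "finger_gap": opening from 0.0 (shut) to 1.0 (fully open); "gripper_force": force on a finger pad.
Only numpy, scipy, OpenCV 4.12 (cv2) and the standard library are available. Lean on these libraries where they do the work, as an engineer would, in place of code of your own. Each camera call takes 0.05 s, during which the arm holds its last target. There are 200 camera calls.

TASK

The larger of the two grey junction boxes stands on one narrow side on the black work mat with its screwed cover facing sideways. Roll it a quarter turn over its lower edge, away from the cover, without lifting it off the mat, so that it ends lying flat on the mat with the cover facing up, ready to be unscrewed. Leave the smaller junction box and the mug where they are.

Things in the scene. Friction and masses are not known exactly. Their poses are not given: they have to be found in the camera images.
- junction_box: Larger grey die-cast junction box, loose, 0.4 to 0.85 kg. Stands 120 mm tall (z, up at start), 100 mm wide (y), 65 mm deep (x). Origin at its middle. +x points out of the cover, -x out of the plain back. A 24 mm brass gland sticks out 18 mm from each y side. Pushed level at the cover's top it pivots on its lower back edge, passes balance at 28 degrees and falls onto its back.
- mat: Fixed black rubber work mat, 340 mm along its x, 300 mm along its y, 3 mm thick, flat on the desk. Origin at the centre of its underside. The box stands on its +x half, cover within about 40 degrees of the mat's +x, so there is mat behind its back to fall on.
- small_box: The smaller grey junction box, a bystander standing loose on the desk beside the mat: 70 mm tall, 62 mm wide (98 mm over its glands), 45 mm deep, of the same make. Origin at its middle. It must not be moved.
- mug: White mug, a bystander standing loose on the desk beside the mat: 80 mm diameter, 90 mm tall, handle at its +y. Origin at the centre of its underside. It must not be moved.
Things that resemble listed ones, but are neither listed nor needed, are in the scene too. Leave any blue or pink look-alike of the junction_box alone.

How it is judged:
By the outcome, as a careful person would: the job done as asked, in the order asked, and still so for the second after the job is handed in, with the robot touching nothing.
It also fails if it takes over 32 s, if anything falls off the work surface, if the arm or the gripper's body presses on something with over 40 N, if the wrist force passes 120 N, or if a joint passes its speed limit or range.

## Working session

There is one attempt and no reset: what is moved stays moved. The work goes in short steps, Python scripts to look and compute and a shell command to move; the robot and the scene stay as the last step left them, time stands still between calls to the robot, and variables do not carry over. Pictures are saved under pics/ and viewed, at most 10 in all, crops included, and the job is handed in when it is done.

```bash
mkdir -p pics; python3 - <<'E'
from station import sense, vision
import cv2,numpy as np
for n in("scene","top"):
    s=vision.snapshot(n); cv2.imwrite(f"pics/{n}0.png",s["image"]); np.savez(f"{n}0.npz",**s)
    print(n,s["mtx"].round(1).tolist(),s["pose"].round(3).tolist())
print(sense())
E
```

```text
scene [[405.6, 0.0, 248.5], [0.0, 405.6, 189.8], [0.0, 0.0, 1.0]] [[-0.608, 0.482, -0.63, 1.216], [0.794, 0.379, -0.476, 0.557], [0.009, -0.79, -0.613, 0.708], [0.0, 0.0, 0.0, 1.0]]
top [[389.3, 0.0, 260.9], [0.0, 389.3, 197.3], [0.0, 0.0, 1.0]] [[0.005, -0.994, 0.108, 0.441], [-1.0, -0.006, -0.003, 0.059], [0.003, -0.108, -0.994, 1.105], [0.0, 0.0, 0.0, 1.0]]
{'t': 0.1, 'q': array([-1.37849894e+00,  5.28377691e-01,  1.43380097e+00,  2.87301340e-05,
        1.18140785e+00, -1.78497639e-01]), 'qd': array([-0.00100976, -0.00132741, -0.00286524, -0.00052646, -0.00042511,
        0.00037133]), 'tau': array([-1.59030569e-04, -4.43303347e+01, -1.78586394e+01, -1.56500514e-04,
        3.84583545e-03,  1.43858796e-05]), 'tcp_pos': array([ 0.22638735, -0.58188742,  0.24742016]), 'tool_rot': array([ 9.82863571e-01,  1.84331787e-01,  6.40534770e-06, -9.96993891e-04]), 'force': array([-0.52199594, -1.04788138, -0.45377777]), 'ft_torque': array([0.00225614, 0.04480172, 0.01973254]), 'gripper_force': 0.0, 'finger_gap': 1.0015185944455036}
```

View pics/scene0.png

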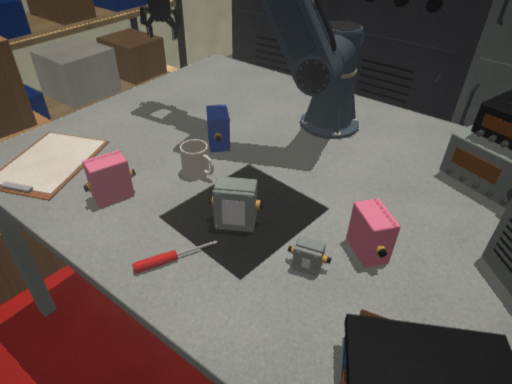

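View pics/top0.png

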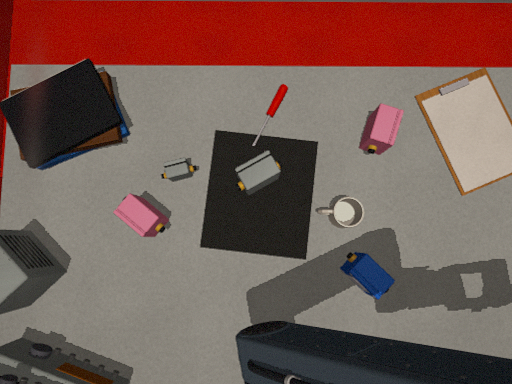

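Candidates: the larger grey box at scene (236,205) and top (258,172), the small grey box at scene (309,256) and top (179,169), pink boxes at scene (109,178) and (372,232), and a blue box at scene (218,128). I choose the grey box on the mat. Its cover, with a light panel, faces the scene camera, away from the robot. Next I measure it and check a close crop.

```bash
cat > h.py <<'E'
import numpy as np,cv2
def pts(s):
    z=s["range_z"];v,u=np.mgrid[:z.shape[0],:z.shape[1]]
    K=s["mtx"];c=np.stack([(u-K[0,2])/K[0,0]*z,(v-K[1,2])/K[1,1]*z,z],-1)
    P=c@s["pose"][:3,:3].T+s["pose"][:3,3]; P[z==0]=np.nan; return P
def rect(P,m):
    r=cv2.minAreaRect((P[m][:,:2]*1000).astype(np.float32)); return r,cv2.boxPoints(r).round(0).tolist()
E
python3 - <<'E'
from h import *
t=dict(np.load("top0.npz"));s=dict(np.load("scene0.npz"))
P=pts(t);r=np.zeros(P.shape[:2],bool);r[140:205,225:295]=1
m=r&(P[...,2]>.113)&(P[...,2]<.135);print("top",rect(P,m),m.sum(),np.nanmedian(P[m][:,2]))
Q=pts(s);r=np.zeros(Q.shape[:2],bool);r[170:235,205:270]=1
m=r&(Q[...,2]>.113)&(Q[...,2]<.135);print("scene top",rect(Q,m),m.sum())
m=r&(Q[...,2]>.03)&(Q[...,2]<.105)
q=Q[m];
# cover plane: robust fit
c=np.median(q,0)
for _ in range(5):
    k=q[np.abs((q-c)@(n if _ else np.array([1,0,0])))<(.004 if _>1 else .03)]
    c=k.mean(0);n=np.linalg.svd(k-c,full_matrices=False)[2][2]
print("cover n",n,c,len(k),"z range",np.nanmin(q[:,2]))
for name,b in(("mug",(325,190,370,232)),("small",(158,152,202,185))):
    r=np.zeros(P.shape[:2],bool);r[b[1]:b[3],b[0]:b[2]]=1
    m=r&(P[...,2]>.03);print(name,rect(P,m),np.nanmax(P[m][:,2]))
mat=(t["image"].max(2)<45)&(np.abs(P[...,2])<.012);mat[:120]=0;mat[265:]=0;mat[:,:195]=0;mat[:,325:]=0
print("mat",rect(P,mat))
cv2.imwrite("pics/crop.png",np.hstack([cv2.resize(s["image"][165:245,190:290],(400,320),interpolation=2),cv2.resize(t["image"][140:220,220:320],(400,320),interpolation=2)]))
E
```

```text
top (((618.7543334960938, 66.6760025024414), (66.7459716796875, 100.1932601928711), 30.363264083862305), [[565.0, 93.0], [615.0, 7.0], [673.0, 40.0], [622.0, 127.0]]) 986 0.12364593974309585
scene top (((621.108154296875, 66.33516693115234), (68.3470458984375, 99.92874908447266), 29.442195892333984), [[567.0, 93.0], [616.0, 6.0], [675.0, 40.0], [626.0, 127.0]]) 806
cover n [-0.86704548 -0.49822526 -0.00192725] [0.64718434 0.08171364 0.06874916] 950 z range 0.03013224686339655
mug (((512.6865234375, -169.17788696289062), (79.14191436767578, 83.995849609375), 37.76066207885742), [[456.0, -160.0], [507.0, -227.0], [570.0, -178.0], [518.0, -112.0]]) 0.09466184054650872
small (((633.4456176757812, 287.4304504394531), (47.191280364990234, 97.45665740966797), 15.255556106567383), [[598.0, 328.0], [624.0, 234.0], [669.0, 247.0], [643.0, 341.0]]) 0.07584161163739034
mat (((573.2686767578125, 59.72319030761719), (296.9875793457031, 336.8476867675781), 83.5850830078125), [[389.0, -69.0], [724.0, -107.0], [757.0, 188.0], [422.0, 226.0]])
```

View pics/crop.png

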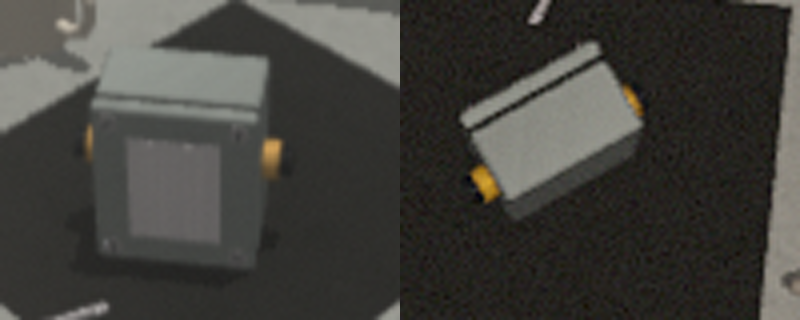

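The crop shows the cover, with its panel and corner screws, on the larger grey box. The cover normal points to +x+y at about 30° yaw, box centre ≈ (0.620, 0.067). I'll swing over at height with the gripper shut to a point in front of the cover.

```bash
python3 -m crank '[{"dp":[0.67,1,0],"angular":[0,0,0.44]},{"dp":[0.67,1,0],"angular":[0,0,0.44]},{"dp":[0.67,1,0],"angular":[0,0,0.44]},{"dp":[0.67,1,0],"angular":[0,0,0.44]},{"dp":[0.67,1,0],"angular":[0,0,0.44]},{"dp":[0.67,1,0],"angular":[0,0,0.44]},{"dp":[0.67,1,0],"angular":[0,0,0.44]},{"dp":[0.67,1,0],"angular":[0,0,0.44]},{"dp":[0.67,1,0],"angular":[0,0,0.44]},{"dp":[0.67,1,0],"angular":[0,0,0.44]},{"dp":[0.67,1,0],"angular":[0,0,0.44]},{"dp":[0.67,1,0],"angular":[0,0,0.44]},{"dp":[0.67,1,0],"angular":[0,0,0.44]},{"dp":[0.67,1,0],"angular":[0,0,0.44]},{"dp":[0.67,1,0],"angular":[0,0,0.44]},{"dp":[0.67,1,0],"angular":[0,0,0.44]},{"dp":[0.67,1,0],"angular":[0,0,0.44]},{"dp":[0.67,1,0],"angular":[0,0,0.44]},{"dp":[0.67,1,0],"angular":[0,0,0.44]},{"dp":[0.67,1,0],"angular":[0,0,0.44]}]' 1 40
```

```text
t: 2.1
tcp_pos: [0.6288, 0.0189, 0.2478]
tool_rot: [0.966, 0.259, -0.001, -0.0]
force: [-0.4, -0.3, 0.0]
finger_gap: -0.001
gripper_force: 0.0
```

```bash
python3 -m crank '[{"dp":[0.52,0.74,0],"angular":[0,0,0]},{"dp":[0.52,0.74,0],"angular":[0,0,0]},{"dp":[0.52,0.74,0],"angular":[0,0,0]},{"dp":[0.52,0.74,0],"angular":[0,0,0]},{"dp":[0,0,-0.73],"angular":[0,0,0]},{"dp":[0,0,-0.73],"angular":[0,0,0]},{"dp":[0,0,-0.73],"angular":[0,0,0]},{"dp":[0,0,-0.73],"angular":[0,0,0]},{"dp":[0,0,-0.73],"angular":[0,0,0]},{"dp":[0,0,-0.73],"angular":[0,0,0]},{"dp":[0,0,0],"angular":[0,0,0]}]'; python3 - <<'E'
from station import vision
import cv2
cv2.imwrite("pics/s1.png",cv2.resize(vision.snapshot("scene")["image"][130:270,150:350],(800,560)))
E
```

```text
t: 3.2
tcp_pos: [0.6878, 0.1063, 0.1127]
tool_rot: [0.966, 0.259, -0.004, -0.001]
force: [-0.3, 0.3, -0.4]
finger_gap: -0.001
gripper_force: 0.0
```

View pics/s1.png

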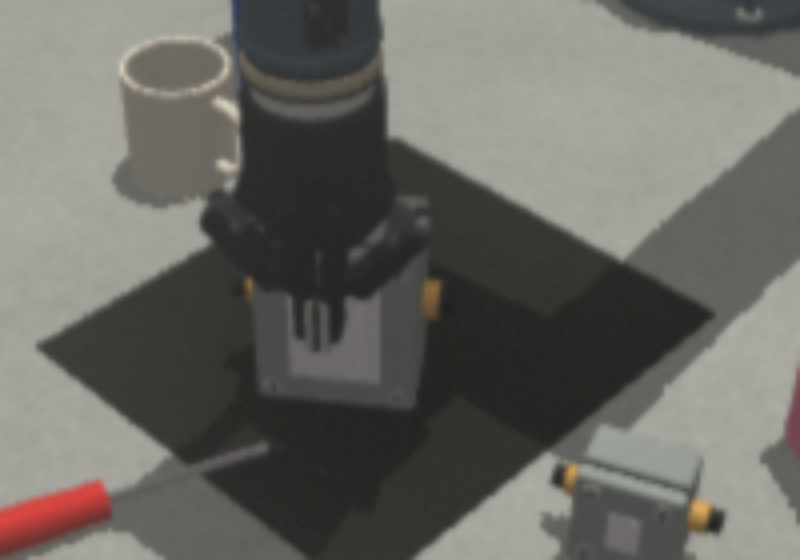

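The shut fingers at (318,335) stand clear in front of the cover and laterally centred. Now I'll push level at the top, slowly.

```bash
python3 -m crank '[{"dp":[-0.26,-0.15,0.05],"angular":[0,0,0]},{"dp":[-0.26,-0.15,0.05],"angular":[0,0,0]},{"dp":[-0.26,-0.15,0.05],"angular":[0,0,0]},{"dp":[-0.17,-0.1,0.05],"angular":[0,0,0]},{"dp":[-0.17,-0.1,0],"angular":[0,0,0]},{"dp":[-0.17,-0.1,0],"angular":[0,0,0]},{"dp":[-0.17,-0.1,0],"angular":[0,0,0]},{"dp":[-0.17,-0.1,0],"angular":[0,0,0]}]'; python3 - <<'E'
from station import vision
import cv2
cv2.imwrite("pics/s2.png",cv2.resize(vision.snapshot("scene")["image"][130:270,150:350],(800,560)))
E
```

```text
t: 4.05
tcp_pos: [0.643, 0.0777, 0.1238]
tool_rot: [0.966, 0.259, 0.002, 0.0]
force: [2.6, 1.8, 3.0]
finger_gap: 0.004
gripper_force: 1.6
```

View pics/s2.png

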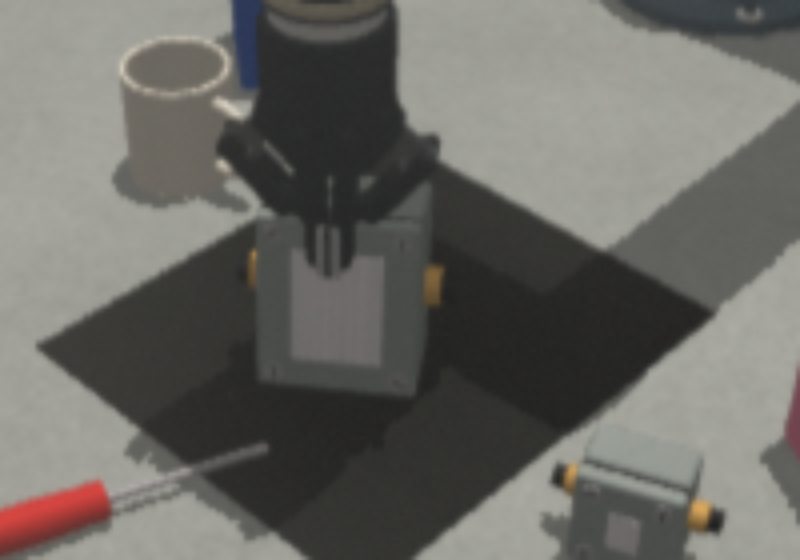

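The box is tilting: its lower front edge at (340,390) is off the mat, and there's no visible twist or slide. I continue past balance.

```bash
python3 -m crank '[{"dp":[-0.17,-0.1,0],"angular":[0,0,0]},{"dp":[-0.17,-0.1,0],"angular":[0,0,0]},{"dp":[-0.17,-0.1,0],"angular":[0,0,0]},{"dp":[-0.13,-0.075,0],"angular":[0,0,0]},{"dp":[-0.13,-0.075,0],"angular":[0,0,0]},{"dp":[-0.13,-0.075,0],"angular":[0,0,0]},{"dp":[-0.13,-0.075,0],"angular":[0,0,0]},{"dp":[-0.13,-0.075,0],"angular":[0,0,0]}]'; python3 - <<'E'
from station import vision
import cv2
cv2.imwrite("pics/s3.png",cv2.resize(vision.snapshot("scene")["image"][130:270,150:350],(800,560)))
E
```

```text
t: 4.9
tcp_pos: [0.6065, 0.0573, 0.1226]
tool_rot: [0.966, 0.259, -0.001, -0.0]
force: [0.7, -0.2, 0.2]
finger_gap: -0.003
gripper_force: 0.0
```

View pics/s3.png

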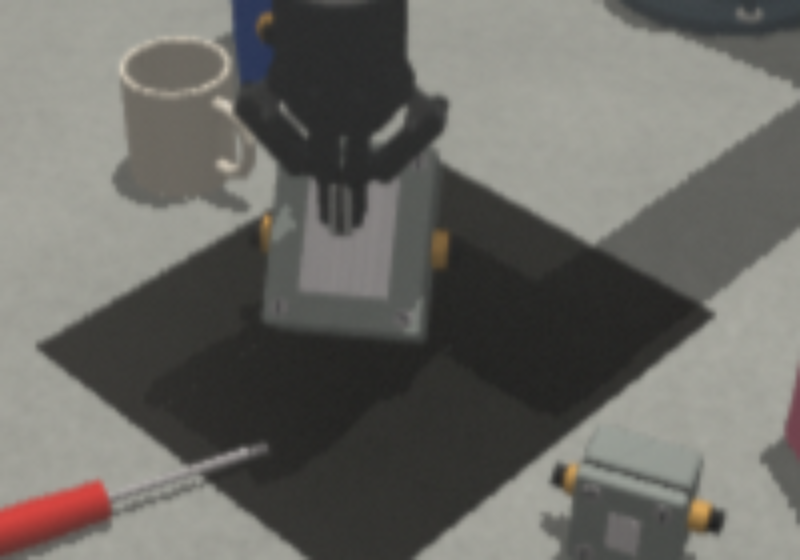

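The box is past balance and falling clear of the fingers (no force). I'll wait, raise the arm, and look.

```bash
python3 -m crank '[{"dp":[0,0,0],"angular":[0,0,0]},{"dp":[0,0,0],"angular":[0,0,0]},{"dp":[0,0,0],"angular":[0,0,0]},{"dp":[0,0,0],"angular":[0,0,0]},{"dp":[0,0,0.5],"angular":[0,0,0]},{"dp":[0.3,0.3,1],"angular":[0,0,0]},{"dp":[0.6,0.6,1],"angular":[0,0,0]},{"dp":[0.6,0.9,1],"angular":[0,0,0]},{"dp":[0.6,0.9,0.6],"angular":[0,0,0]},{"dp":[0.3,0.9,0],"angular":[0,0,0]},{"dp":[0.3,0.9,0],"angular":[0,0,0]},{"dp":[0,0.9,0],"angular":[0,0,0]},{"dp":[0,0.9,0],"angular":[0,0,0]},{"dp":[0,0,0],"angular":[0,0,0]},{"dp":[0,0,0],"angular":[0,0,0]}]'; python3 - <<'E'
from station import vision
from h import *
s=vision.snapshot("scene");t=vision.snapshot("top")
cv2.imwrite("pics/s4.png",np.hstack([cv2.resize(s["image"][110:290,140:350],(400,343)),cv2.resize(t["image"][120:270,150:380],(400,343))]))
P=pts(t)
for name,b in(("mug",(325,190,370,232)),("small",(158,152,202,185)),("box",(215,135,315,250))):
    r=np.zeros(P.shape[:2],bool);r[b[1]:b[3],b[0]:b[2]]=1
    m=r&(P[...,2]>(.055 if name=="box" else .03))&(P[...,2]<.12);print(name,rect(P,m),np.nanmedian(P[m][:,2]),np.nanmax(P[m][:,2]))
E
```

```text
t: 6.45
tcp_pos: [0.6878, 0.2471, 0.2455]
tool_rot: [0.966, 0.26, -0.0, 0.0]
force: [-0.3, -0.6, 0.0]
finger_gap: -0.003
gripper_force: 0.0
mug (((513.2388305664062, -169.40579223632812), (78.93806457519531, 84.9076919555664), 38.22160339355469), [[456.0, -160.0], [508.0, -227.0], [571.0, -178.0], [518.0, -112.0]]) 0.07711388496507565 0.0959292449563971
small (((625.3375244140625, 257.3852233886719), (13.29159164428711, 51.01126480102539), 44.57425308227539), [[603.0, 271.0], [639.0, 235.0], [648.0, 244.0], [612.0, 280.0]]) 0.043923606425508854 0.07191266832222243
box (((537.0033569335938, 19.586837768554688), (119.82675170898438, 100.09313201904297), 30.02229881286621), [[460.0, 33.0], [510.0, -54.0], [614.0, 6.0], [564.0, 93.0]]) 0.0692704209081898 0.0760920491470225
```

View pics/s4.png

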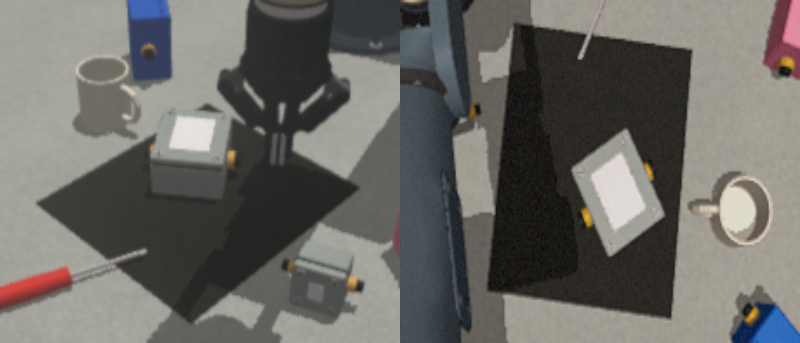

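The box lies flat at left (193,155), right (617,190), cover up at z ≈ 0.069 m, fully on the mat. The mug hasn't moved, and the small box stands as before. The arm is clear.

```bash
python3 -c "
from station import order
print(order.sign_off())"
```

```text
the job is handed in; nothing more can be done
None
```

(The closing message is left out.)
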